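Gauge fired lamp sleeves and sort them into drawer and seconds crate

TASK

Check the glazed lamp sleeves from the ware board on the steel gauge pin, one at a time: lower each one, even the last, over the pin as far as it will go, and put it away before trying the next. Sleeves that go right down to the gauge's base are good and are to stand upright in the top drawer of the drawer unit; sleeves that hang up partway stand upright in the wooden seconds crate. Finish with the drawer pushed shut, and leave the bowls and the spray bottle undisturbed.

Things in the scene. Friction and masses are not known exactly. Their poses are not given: they have to be found in the camera images.
- sleeve_a: stoneware lamp sleeve: tube 60 mm outside diameter, 60 mm long, bore 30 mm, about 0.28 kg, pale green glaze, dark band round the middle; origin at mid-length on its axis, z along the axis (either way up is alike). Starts upright on the ware board, or is absent. All look alike outside; in some a hard run of glaze halfway down narrows the bore to 21 mm, hard to see
- sleeve_b: stoneware lamp sleeve: tube 60 mm outside diameter, 60 mm long, bore 30 mm, about 0.28 kg, pale green glaze, dark band round the middle; origin at mid-length on its axis, z along the axis (either way up is alike). Starts upright on the ware board, or is absent. All look alike outside; in some a hard run of glaze halfway down narrows the bore to 21 mm, hard to see
- sleeve_c: stoneware lamp sleeve: tube 60 mm outside diameter, 60 mm long, bore 30 mm, about 0.28 kg, pale green glaze, dark band round the middle; origin at mid-length on its axis, z along the axis (either way up is alike). Starts upright on the ware board, or is absent. All look alike outside; in some a hard run of glaze halfway down narrows the bore to 21 mm, hard to see
- sleeve_d: stoneware lamp sleeve: tube 60 mm outside diameter, 60 mm long, bore 30 mm, about 0.28 kg, pale green glaze, dark band round the middle; origin at mid-length on its axis, z along the axis (either way up is alike). Starts upright on the ware board, or is absent. All look alike outside; in some a hard run of glaze halfway down narrows the bore to 21 mm, hard to see
- sleeve_e: stoneware lamp sleeve: tube 60 mm outside diameter, 60 mm long, bore 30 mm, about 0.28 kg, pale green glaze, dark band round the middle; origin at mid-length on its axis, z along the axis (either way up is alike). Starts upright on the ware board, or is absent. All look alike outside; in some a hard run of glaze halfway down narrows the bore to 21 mm, hard to see
- sleeve_f: stoneware lamp sleeve: tube 60 mm outside diameter, 60 mm long, bore 30 mm, about 0.28 kg, pale green glaze, dark band round the middle; origin at mid-length on its axis, z along the axis (either way up is alike). Starts upright on the ware board, or is absent. All look alike outside; in some a hard run of glaze halfway down narrows the bore to 21 mm, hard to see
- gauge: fixed gauge: dark steel base plate 100 x 100 x 12 mm, upright steel pin 26 mm in diameter at its centre, straight up to 80 mm, then tapering to 14 mm diameter at the flat tip, 95 mm up; origin on the pin's axis at the underside, z up. A good sleeve rests on the base with its middle 42 mm above this origin; a narrowed one hangs on the taper, its middle about 92 mm above it
- pin_tip (a point): centre of the gauge pin's tip, 95 mm above the underside of the gauge
- ware_board: fixed plywood board 250 (x) x 290 (y) x 9 mm on which the sleeves stand at the start; origin at the centre of its underside
- crate: fixed open wooden seconds crate 170 (x) x 250 (y) x 50 mm outside, walls 8 mm; origin at the centre of its underside
- crate_in (a point): centre of the crate's inner floor (inside 154 x 234 mm, walls rise 42 mm above the floor), axes as the crate's. A sleeve standing in the crate has its middle 30 mm above the floor
- drawer_handle (a point): middle of the dark bar handle on the top drawer of the grey drawer unit (fixed, 290 wide, 214 mm high, plywood top, two white-fronted drawers opening along its own -x towards the robot; only the top one is used): bar along the unit's y, 120 mm long, 11 mm thick, 35 mm in front of the drawer's front face, 42 mm below the unit's top; axes as the unit's; moves with the drawer
- drawer_floor (a point): point on the top drawer's inner floor at the foot of its front wall, midway across; axes as the unit's (x into the drawer), moves with the drawer. The inside reaches 255 mm from here along x and 124 mm to each side; walls 73 mm high, front panel 83 mm. The unit's top (99 mm above this floor) covers all beyond x = opening - 6 mm. A sleeve stands with its middle 30 mm above this floor
- top_drawer (a joint): opening of the top drawer in m: 0 shut, 0.213 fully out; about 1 N of friction, stays where it is left; ajar by 5 to 45 mm at the start
- bowls: bystander: stack of four pale green bowls, 124 mm across, 87 mm high, loose; origin at the centre of its underside
- sprayer: bystander: blue spray bottle with black head, 72 mm in diameter, 190 mm high, loose; origin at the centre of its underside
There are look-alikes about, which are no part of the job. What is shaped like the sleeve_d but blue, turquoise or yellow is not meant.

How it is judged:
By the outcome, as a careful person would: the job done as asked, in the order asked, and still so for the second after the job is handed in, with the robot touching nothing.
Of sleeve_a, sleeve_b, sleeve_c, sleeve_d, sleeve_e, sleeve_f only 3 to 4 are there at a start; the rules pass over those that are not, and their reading is None.
At some moment in a run one of sleeve_a, sleeve_b, sleeve_c, sleeve_d, sleeve_e, sleeve_f may be knocked a few centimetres aside while the robot is not near it.
It also fails if it takes over 210 s, if anything falls off the work surface, if the arm or the gripper's body presses on something with over 40 N, if the wrist force passes 120 N, or if a joint passes its speed limit or range.

ROBOT

A 6-joint arm with a two-finger parallel gripper is mounted at the origin on the work surface. World frame = base frame: x ahead of the robot, y to its left, z up, the work surface at z = 0. Lengths are in m, angles in rad, forces in N, time in s.
With the tool pointing down it reaches from about 0.35 to 0.975 m from the base axis. Payload 4.9 kg.
Tool frame: the origin (TCP) lies at the very end of the fingers, on their centre line; the grasp point (between the pads) lies 19 mm behind it (ctrl.tcp_to_grasp is the z of the grasp point in the tool frame, in m); z points along the fingers, y is the line along which they close (so a half turn about z gives the same grasp; the last joint's range is limited). The gripper opens to 85 mm and grips with 20 to 120 N. Pads are 22 mm wide; open, the fingers measure 114 mm over their backs; the gripper's body (76 mm by 85 mm) begins 54 mm behind the grasp point. The pads swing forward as they close: fully open they stand 13 mm farther back than shut.
Start: joints at [-1.268, 0.053, 1.613, -0, 1.476, -0.119], TCP at [0.256, -0.57, 0.231] pointing down, gripper open.
Joint ranges: [-3.01, 3.01], [-1.01, 2.22], [0.06, 2.58], [-1.02, 4.17], [0.09, 2.62], [-3.14, 3.14]. Speed limits (rad/s): [2.57, 2.57, 3.14, 3.14, 3.14, 3.14].

INTERFACE

Orientations are given as a rotation vector (axis times angle).
In Python, from station import ctrl, eyes, job, nets gives the robot as it stands. The module is installed in compiled form; this text tells all that it offers.
- The arm moves only by the tool jog_arm, never from a script. Its argument "commands" is one flat list of numbers, 7 for each row, row after row: the shift along the tool's x, y, z each as a share of 0.06 m, from -1 to 1, then the turn, a rotation vector about the tool's x, y, z each as a share of 0.1 rad, from -1 to 1, then the finger opening in mm, from 0 to 85.4. In form: [x, y, z, ax, ay, az, grip, x, y, z, ax, ay, az, grip, ...]. A call has 1 to 20 rows; each row shifts and turns the commanded pose from where the row before left it, along the tool's axes as they then stand; what a row does not reach is not made up. A row lasts 1/8 s, in which the tool goes at most 62.5 mm and 10.7 degrees, less where a joint would pass 70% of its speed; a pose out of reach is approached as far as the arm can. A call with a number of a shift or a turn outside -1 to 1 is refused whole. A call with a gripper value outside its range is refused whole. The fingers move at their own pace and stop on an object; "newtons" is the grip in N (left out, the last holds). Time passes only in rows, so rows that do not move let the fingers close. It gives the time, the measured TCP pose, the force, the opening and the grip force at its end, in the units of the state.
- ctrl.get_obs(): the state, without advancing time (a new reading comes with each control period).
- eyes.get_image(name): name is "scene" or "top" or "wrist"; returns a dict with "image" (420x560x3 uint8, red, green, blue), "z_map" (420x560 float32, m along the optical axis (not along the pixel's ray), 0 where there is no reading), "K" (3x3 intrinsics, pixels), "cam_to_world" (4x4, takes a point from camera to world coordinates). Camera axes: x right, y up, looking along -z (the intrinsics and any distortion apply to the point x, -y, -z); pixel columns grow to the right and rows downward; lengths in m; the calibration is good to about 2 mm. The wrist camera is an equidistant fisheye: a pixel r from the principal point sees the ray r / f radians off the axis. A picture is of the moment at which its call begins.
- job.finish_job(): hands the job in; it is judged then, once.
Trained networks look in the newest picture that a camera, given by its name, has taken for a name from the list of things; names that differ only in an ending like _2 or _b are one class to them, and where a whole thing is asked for, a point or a joint stands for the part that bears it (a point fixed in the world has none). Each returns a list of dicts, best first, with "p" (0 to 1); they miss things now and then, are a little off and sometimes report something else, mostly with a low value. They report only what shows in the picture. A call takes as long as a camera call. They do not tell look-alikes from the thing itself.
- nets.silhouettes(camera, name): "mask" (420x560 bool, what is visible of it) and "bbox" ([left, top, right, bottom] in pixels, round what is visible of it).
The state is a dict: "t": time; "q": joint angles; "dq": joint speeds; "effort": joint torques, N m; "tool_pos": TCP position; "tool_rot": TCP orientation; "contact_force": force on the tool from outside, world axes, zero at the start; "wrist_torque": the same for the moment, N m; "opening": finger opening in m; "grip_force": force on a finger pad.
Only numpy, scipy, OpenCV 4.12 (cv2) and the standard library are available. Lean on these libraries where they do the work, as an engineer would, in place of code of your own. Each camera call takes 0.05 s, during which the arm holds its last target. There are 200 camera calls.

## Working session

There is one attempt and no reset: what is moved stays moved. The work goes in short steps, Python scripts to look and compute and a tool call to move; the robot and the scene stay as the last step left them, time stands still between calls to the robot, and variables do not carry over. Pictures are saved under pics/ and viewed, at most 14 in all, crops included, and the job is handed in when it is done.

Besides the shell and the picture viewer there is one more tool, called by a JSON object that holds its "api" and its "payload". jog_arm: Moves the arm, as the interface text tells. Shift numbers are shares of 0.06 m and turn numbers shares of 0.1 rad, none past 1 either way. Its arguments: {"type":"object","properties":{"commands":{"type":"array","items":{"type":"number"}},"newtons":{"type":"number"}},"required":["commands"]}

```bash
mkdir -p pics
cat > h.py <<'E'
import numpy as np, cv2
from station import ctrl, eyes, job, nets
def save(im,name,s=1.4): cv2.imwrite(f'pics/{name}.png',cv2.resize(im[:,:,::-1],None,fx=s,fy=s))
def cloud(d):
    z=d['z_map'];K=d['K'];v,u=np.mgrid[:z.shape[0],:z.shape[1]]
    x=(u-K[0,2])/K[0,0]*z;y=(v-K[1,2])/K[1,1]*z
    P=np.stack([x,-y,-z,np.ones_like(z)],-1)@d['cam_to_world'].T
    P=P[...,:3].copy();P[z==0]=np.nan;return P
E
python3 - <<'E'
from h import *
np.set_printoptions(precision=4,suppress=True)
for c in ['scene','top']:
    d=eyes.get_image(c);save(d['image'],c+'0');np.savez(c+'0.npz',**d)
    P=cloud(d);print(c,d['K'].tolist(),d['cam_to_world'].tolist())
    for n in ['sleeve_a','gauge','ware_board','crate','drawer_handle','bowls','sprayer']:
        for r in nets.silhouettes(c,n):
            m=r['mask'];q=P[m];q=q[~np.isnan(q[:,0])]
            print(n,round(r['p'],2),np.array(r['bbox']).tolist(),m.sum(),np.nanmedian(q,0) if len(q) else None, np.percentile(q[:,2],[2,98]) if len(q) else None)
o=ctrl.get_obs();print(o['t'],o['tool_pos'],o['tool_rot'],ctrl.tcp_to_grasp)
E
```

```text
scene [[381.5636973554674, 0.0, 278.12628151492646], [0.0, 381.5636973554674, 213.90998980902353], [0.0, 0.0, 1.0]] [[0.7985730257689423, -0.46462150058343665, 0.3826329621318997, 0.8669250156008477], [0.6018651137973388, 0.6097681951435514, -0.5156948060482018, -0.47475576051872226], [0.0062854839076005396, 0.642113392935369, 0.766583904934793, 0.773475212093734], [0.0, 0.0, 0.0, 1.0]]
sleeve_a 0.97 [285.0, 196.4, 310.9, 227.0] 680 [0.5409 0.0425 0.0596] [0.0122 0.0716]
sleeve_a 0.9 [264.3, 222.5, 292.6, 249.9] 734 [ 0.5427 -0.0492  0.0613] [0.0138 0.0713]
sleeve_a 0.84 [199.4, 219.6, 224.0, 258.0] 750 [ 0.4325 -0.143   0.0607] [0.0145 0.0716]
sleeve_a 0.78 [301.8, 166.9, 326.7, 196.3] 634 [0.5131 0.1597 0.0469] [0.0001 0.0622]
sleeve_a 0.71 [311.1, 143.8, 331.3, 170.8] 447 [0.4746 0.2461 0.0534] [0.0129 0.0625]
sleeve_a 0.57 [144.8, 212.8, 178.5, 244.9] 738 [ 0.3096 -0.1914  0.0503] [0.0048 0.0628]
gauge 0.64 [131.9, 254.5, 197.0, 307.3] 1794 [ 0.4027 -0.2813  0.0131] [0.0065 0.0922]
gauge 0.16 [350.6, 98.5, 417.2, 174.0] 772 [0.6093 0.2806 0.1923] [0.006  0.2004]
ware_board 0.81 [
[... 1504 characters left out ...]
] [0.0044 0.0912]
gauge 0.61 [365.8, 247.4, 408.6, 288.3] 1665 [ 0.3907 -0.2718  0.011 ] [-0.0005  0.0909]
ware_board 0.59 [235.9, 183.1, 355.8, 280.1] 9976 [ 0.4788 -0.044   0.0076] [0.0025 0.0128]
ware_board 0.52 [368.8, 247.0, 411.0, 290.7] 1691 [ 0.3907 -0.2724  0.011 ] [-0.0012  0.0909]
crate 0.92 [369.2, 157.1, 473.4, 228.0] 7184 [ 0.5694 -0.3621  0.0079] [0.0022 0.051 ]
bowls 0.93 [253.0, 110.1, 300.8, 162.3] 2014 [0.7141 0.0099 0.0624] [0.0435 0.087 ]
bowls 0.75 [319.5, 239.5, 347.0, 267.0] 456 [ 0.4193 -0.1399  0.0669] [0.0072 0.0727]
sprayer 0.84 [312.9, 79.7, 343.9, 128.0] 998 [ 0.7608 -0.1175  0.1191] [0.0122 0.1923]
0.8 [ 0.2559 -0.5702  0.2313] [-3.072  -0.6576 -0.    ] -0.0187
```

View pics/scene0.png

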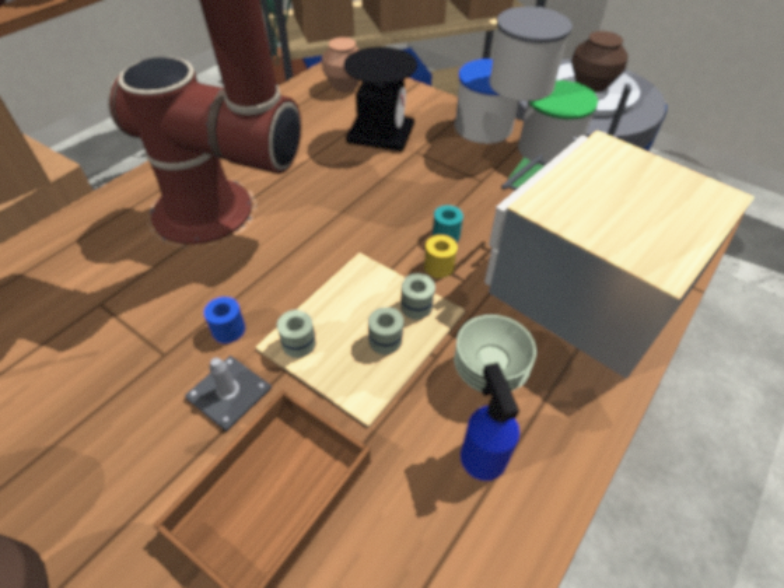

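View pics/top0.png

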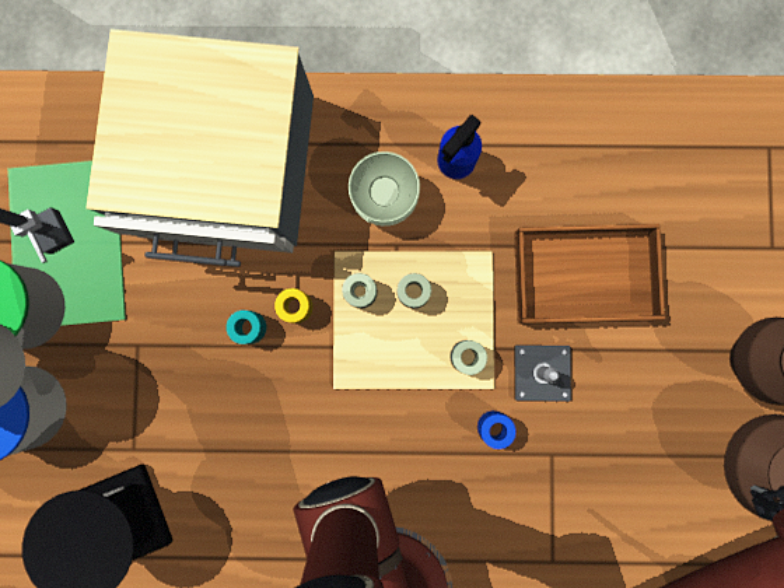

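Both views show three pale-green sleeves on the board, at top view (view pixels) (360,290), (413,290) and (468,357).

Things that could be mistaken for them:
- blue tube (497,430)
- turquoise tube (245,327)
- yellow tube (292,305)
- the bowls (384,188), which are also pale green but wider

I choose the three green, banded ones. The gauge is at (544,373), the crate at (590,275) and the drawer handle at (190,250).

```bash
cat > m.py <<'E'
from h import *
np.set_printoptions(precision=4,suppress=True)
for c in ['scene','top']:
    d=dict(np.load(c+'0.npz'));P=cloud(d);Q=P.reshape(-1,3);Q=Q[~np.isnan(Q[:,0])]
    def near(x,y,r,z0,z1): 
        k=(np.hypot(Q[:,0]-x,Q[:,1]-y)<r)&(Q[:,2]>z0)&(Q[:,2]<z1);return Q[k]
    print(c)
    for n,(x,y) in dict(A=(.535,.047),B=(.535,-.047),C=(.423,-.142)).items():
        q=near(x,y,.045,.062,.08);(cx,cy),R=cv2.minEnclosingCircle(q[:,:2].astype(np.float32))
        print(n,len(q),q.mean(0),np.array([cx,cy,R]),np.median(q[:,2]))
    q=near(.39,-.272,.06,.088,.1);print('pin tip',len(q),q.mean(0),np.percentile(q[:,2],90) if len(q) else '')
    q=near(.39,-.272,.06,.03,.08);print('pin shaft',len(q),q.mean(0))
    q=near(.39,-.272,.1,.007,.02)
    if len(q): print('base',cv2.minAreaRect(q[:,:2].astype(np.float32)),np.median(q[:,2]))
    q=near(.57,-.36,.2,.043,.06);print('crate rim',cv2.minAreaRect(q[:,:2].astype(np.float32)),np.median(q[:,2]))
    q=near(.57,-.36,.06,0,.03);print('crate floor',np.median(q[:,2]))
    k=(np.abs(Q[:,2]-.214)<.006)&(Q[:,0]>.5)&(Q[:,1]>.05);q=Q[k];r=cv2.minAreaRect(q[:,:2].astype(np.float32));print('unit top',r,cv2.boxPoints(r).tolist(),np.median(q[:,2]))
    for r in nets.silhouettes(c,'drawer_handle')[:1]: 
        pass
    k=(Q[:,2]>.15)&(Q[:,2]<.19)&(Q[:,0]>.5)&(Q[:,0]<.66)&(Q[:,1]>.05)&(Q[:,1]<.42);q=Q[k]
    # handle candidates: 
    print('front pts',len(q)); 
    if len(q): r=cv2.minAreaRect(q[:,:2].astype(np.float32));print(r,cv2.boxPoints(r).tolist())
    n=np.load(c+'0.npz')
d=dict(np.load('top0.npz'));im=d['image']
P=cloud(d)
for (u,v) in [(113,168),(135,172),(152,178),(170,188),(120,185),(165,189),(70,152),(210,172)]: print((u,v),P[v,u],im[v,u])
save(im[140:300,60:420],'crop0',2.2)
E
python3 m.py
```

```text
scene
A 313 [0.537  0.0534 0.0688] [0.535  0.0551 0.0307] 0.06915757577959358
B 361 [ 0.5377 -0.0418  0.0686] [ 0.5355 -0.0401  0.0309] 0.06889895711668359
C 374 [ 0.4231 -0.1377  0.0689] [ 0.4208 -0.1356  0.0313] 0.06930747054887743
pin tip 62 [ 0.3952 -0.2744  0.0935] 0.09620394619368099
pin shaft 169 [ 0.4014 -0.2775  0.0559]
base ((0.4040948152542114, -0.24875113368034363), (0.15854400396347046, 0.1630859673023224), 16.860429763793945) 0.012580019150412625
crate rim ((0.5223652720451355, -0.3540914058685303), (0.2667359709739685, 0.2505621016025543), 2.1745545864105225) 0.04980557058937718
crate floor 0.008644828692184803
unit top ((0.7715781927108765, 0.3860063850879669), (0.4611586034297943, 0.3088809847831726), 86.19905090332031) [[0.602192223072052, 0.16617220640182495], [0.9103937745094299, 0.14569634199142456], [0.9409641623497009, 0.6058405637741089], [0.632762610912323, 0.6263164281845093]] 0.21421111480612276
front pts 502
((0.5973840951919556, 0.27212998270988464), (0.06531020998954773, 0.22782661020755768), 16.199573516845703) [[0.5342455506324768, 0.37241020798683167]
[... 1020 characters left out ...]
005, 0.4651084244251251]] 0.21236028900421322
front pts 952
((0.6057994961738586, 0.2899220287799835), (0.08733018487691879, 0.25302937626838684), 4.72157621383667) [[0.5518686771392822, 0.4124131500720978], [0.5726964473724365, 0.16024243831634521], [0.6597303152084351, 0.16743090748786926], [0.6389025449752808, 0.4196016192436218]]
(113, 168) [0.6142 0.3729 0.1482] [43 42 41]
(135, 172) [0.6101 0.333  0.1147] [71 69 61]
(152, 178) [ 0.6109  0.325  -0.0013] [99 62 38]
(170, 188) [0.5769 0.2587 0.0785] [76 79 83]
(120, 185) [0.5726 0.3469 0.1736] [85 68 61]
(165, 189) [0.5736 0.2689 0.0856] [56 63 61]
(70, 152) [0.645  0.4593 0.1772] [ 77 142  89]
(210, 172) [0.6237 0.171  0.027 ] [39 45 50]
```

View pics/crop0.png

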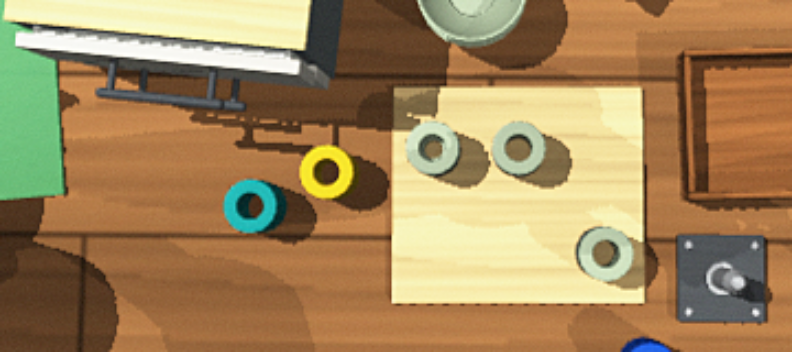

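The crop confirms the choice: three pale-green tubes on the board at (432,148), (518,148) and (605,253). The yellow and turquoise ones are off the board. I'll turn the tool square to the drawer unit and refine the handle, the crate and the unit's top.

{"api": "jog_arm", "payload": {"commands": [0,0,-0.5,0,0,-1,30,0,0,-0.5,0,0,-1,30,0,0,0,0,0,-1,30,0,0,0,0,0,-1,30,0,0,0,0,0,-1,30,0,0,0,0,0,-1,30,0,0,0,0,0,-1,30,0,0,0,0,0,-1,30,0,0,0,0,0,-1,30,0,0,0,0,0,-1,30,0,0,0,0,0,-0.54,30,0,0,0,0,0,0,30], "newtons": 30}}

```text
t: 2.4
tool_pos: [0.2559, -0.5702, 0.2913]
tool_rot: [2.325, 2.113, -0.0]
contact_force: [0.9, -0.3, 0.1]
opening: 0.0298
grip_force: 0.0
```

```bash
cat >> h.py <<'E'
from scipy.spatial.transform import Rotation as R
def go(x,y,z):
    o=ctrl.get_obs();M=R.from_rotvec(o['tool_rot']).as_matrix()
    d=M.T@(np.array([x,y,z])-o['tool_pos']);print('to',(x,y,z),'delta/0.06',np.round(d/.06,2))
def state():
    o=ctrl.get_obs();M=R.from_rotvec(o['tool_rot']).as_matrix()
    print('t',round(o['t'],2),'tcp',np.round(o['tool_pos'],4),'yaw',round(np.degrees(np.arctan2(M[1,0],M[0,0])),2),'zaxis',np.round(M[:,2],3),'F',np.round(o['contact_force'],1),'open',round(o['opening'],4),'grip',round(o['grip_force'],1))
E
python3 - <<'E'
from h import *
np.set_printoptions(precision=4,suppress=True)
for c in ['scene','top']:
    d=dict(np.load(c+'0.npz'));P=cloud(d);im=d['image'].astype(int);ok=~np.isnan(P[...,0])
    X,Y,Z=P[...,0],P[...,1],P[...,2]
    k=ok&(Z>.163)&(Z<.183)&(X>.54)&(X<.612)&(Y>.2)&(Y<.4)&(im.max(-1)<130);q=P[k]
    m=q.mean(0);s=np.linalg.svd(q[:,:2]-m[:2])[2][0];t=(q[:,:2]-m[:2])@s
    print(c,'handle n',len(q),m,'dir',s,'ext',t.min(),t.max(),'mid',m[:2]+s*(t.min()+t.max())/2)
    wood=ok&(abs(Z-.214)<.008)&(X>.58)&(X<.96)&(Y>.1)&(Y<.52)&(im.min(-1)>110)
    cn,l,st,_=cv2.connectedComponentsWithStats(wood.astype(np.uint8));b=1+st[1:,4].argmax()
    r=cv2.minAreaRect(P[l==b][:,:2].astype(np.float32));print('top',r,cv2.boxPoints(r).tolist())
    cr=ok&(Z>.044)&(Z<.056)&(X>.44)&(X<.7)&(Y>-.52)&(Y<-.2)
    r=cv2.minAreaRect(P[cr][:,:2].astype(np.float32));print('crate',r)
    fl=ok&(Z<.012)&(Z>.003)&(X>.48)&(X<.66)&(Y>-.48)&(Y<-.23);q=P[fl];print('floor x',np.percentile(q[:,0],[1,99]),'y',np.percentile(q[:,1],[1,99]))
state()
E
```

```text
scene handle n 179 [0.579  0.3204 0.1758] dir [-0.0927 -0.9957] ext -0.06604741013932766 0.06110440666005757 mid [0.5792 0.3229]
top ((0.774734377861023, 0.3075767755508423), (0.3021460473537445, 0.285938024520874), 84.8110122680664) [[0.6186880469322205, 0.1700531542301178], [0.9034542441368103, 0.14419260621070862], [0.9307807087898254, 0.4451003968715668], [0.6460145115852356, 0.47096094489097595]]
crate ((0.570241391658783, -0.35227763652801514), (0.171016663312912, 0.25052186846733093), 2.1294782161712646)
floor x [0.4926 0.654 ] y [-0.467  -0.2374]
top handle n 447 [0.583  0.3116 0.1739] dir [ 0.0026 -1.    ] ext -0.07295470325008976 0.11060005150064584 mid [0.583  0.2928]
top ((0.7740678787231445, 0.30314958095550537), (0.2985215187072754, 0.2859075367450714), 84.7230224609375) [[0.6179923415184021, 0.16766895353794098], [0.902688205242157, 0.1413738876581192], [0.930143415927887, 0.43863022327423096], [0.6454475522041321, 0.46492528915405273]]
crate ((0.5676244497299194, -0.35641640424728394), (0.17003455758094788, 0.25190427899360657), 1.8734252452850342)
floor x [0.492  0.6442] y [-0.4731 -0.2463]
t 2.4 tcp [ 0.2559 -0.5702  0.2913] yaw 84.52 zaxis [ 0. -0. -1.] F [ 0.9 -0.3  0.1] open 0.0298 grip 0.0
```

```bash
python3 -c "
from h import *
go(.578,.321,.28)"
```

```text
to (0.578, 0.321, 0.28) delta/0.06 [15.3   3.93  0.19]
```

{"api": "jog_arm", "payload": {"commands": [0.9,0.23,0,0,0,0,27,0.9,0.23,0,0,0,0,27,0.9,0.23,0,0,0,0,27,0.9,0.23,0,0,0,0,27,0.9,0.23,0,0,0,0,27,0.9,0.23,0,0,0,0,27,0.9,0.23,0,0,0,0,27,0.9,0.23,0,0,0,0,27,0.9,0.23,0,0,0,0,27,0.9,0.23,0,0,0,0,27,0.9,0.23,0,0,0,0,27,0.9,0.23,0,0,0,0,27,0.9,0.23,0,0,0,0,27,0.9,0.23,0,0,0,0,27,0.9,0.23,0,0,0,0,27,0.9,0.23,0.1,0,0,0,27,0.9,0.23,0.1,0,0,0,27,0,0,0,0,0,0,27]}}

```text
t: 4.65
tool_pos: [0.5763, 0.3243, 0.2769]
tool_rot: [-2.32, -2.116, 0.005]
contact_force: [-0.1, -0.2, 0.1]
opening: 0.027
grip_force: 0.0
```

```bash
cat >> h.py <<'E'
def wcloud(d):
    z=d['z_map'];K=d['K'];v,u=np.mgrid[:z.shape[0],:z.shape[1]]
    a=(u-K[0,2])/K[0,0];b=(v-K[1,2])/K[1,1];t=np.hypot(a,b);s=np.where(t>0,np.tan(np.minimum(t,1.5))/np.maximum(t,1e-9),1)
    P=np.stack([a*s*z,-b*s*z,-z,np.ones_like(z)],-1)@d['cam_to_world'].T
    P=P[...,:3].copy();P[(z==0)|(t>1.45)]=np.nan;return P
E
python3 - <<'E'
from h import *
np.set_printoptions(precision=4,suppress=True)
state();go(.578,.321,.28)
d=eyes.get_image('wrist');save(d['image'],'w1');P=wcloud(d);im=d['image'].astype(int)
print(d['K'].tolist(),d['cam_to_world'])
X,Y,Z=P[...,0],P[...,1],P[...,2]
for r in nets.silhouettes('wrist','drawer_handle')[:2]: print(r['p'],r['bbox'],np.nanmedian(P[r['mask']],0))
k=(Z>.163)&(Z<.183)&(X>.54)&(X<.605)&(Y>.2)&(Y<.42);q=P[k]
if len(q)>5:
    r=cv2.minAreaRect(q[:,:2].astype(np.float32));print(len(q),q.mean(0),np.percentile(q[:,2],[10,50,90]),r)
E
```

```text
t 4.65 tcp [0.5763 0.3243 0.2769] yaw 84.72 zaxis [-0.003 -0.001 -1.   ] F [-0.1 -0.2  0.1] open 0.027 grip 0.0
to (0.578, 0.321, 0.28) delta/0.06 [-0.05  0.03 -0.05]
[[325.19226210127806, 0.0, 281.9154319381029], [0.0, 325.19226210127806, 207.2859150194041], [0.0, 0.0, 1.0]] [[ 0.9957  0.0877  0.0285  0.582 ]
 [-0.0922  0.9551  0.2817  0.3957]
 [-0.0026 -0.2832  0.9591  0.4194]
 [ 0.      0.      0.      1.    ]]
0.88 [270.6, 15.8, 365.6, 346.4] [0.6176 0.3615 0.187 ]
2618 [0.577  0.3288 0.1761] [0.1741 0.1763 0.1777] ((0.5855300426483154, 0.2946590781211853), (0.18558135628700256, 0.04055427387356758), 85.21037292480469)
```

View pics/w1.png

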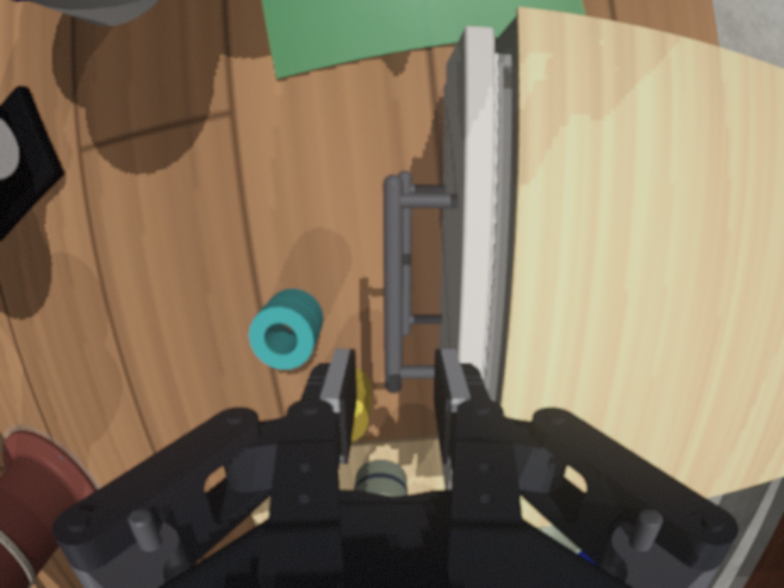

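The view shows the dark bar handle running (393,180)–(393,385), with the fingers straddling its line, so I lower straight down and grip it.

{"api": "jog_arm", "payload": {"commands": [0,0,0.5,0,0,0,27,0,0,0.5,0,0,0,27,0,0,0.5,0,0,0,27,0,0,0.5,0,0,0,27,0,0,0,0,0,0,27,0,0,0,0,0,0,5,0,0,0,0,0,0,5,0,0,0,0,0,0,5,0,0,0,0,0,0,5]}}

```text
t: 5.88
tool_pos: [0.5771, 0.3206, 0.1606]
tool_rot: [2.323, 2.112, -0.0]
contact_force: [-1.3, -5.8, 3.9]
opening: 0.0097
grip_force: 30.0
```

{"api": "jog_arm", "payload": {"commands": [0,-0.3,0,0,0,0,5,0,-0.4,0,0,0,0,5,0,-0.4,0,0,0,0,5,0,-0.4,0,0,0,0,5,0,-0.4,0,0,0,0,5,0,-0.4,0,0,0,0,5,0,-0.4,0,0,0,0,5,0,-0.3,0,0,0,0,5,0,-0.1,0,0,0,0,5,0,0,0,0,0,0,5]}}

```text
t: 7.12
tool_pos: [0.3913, 0.3375, 0.1605]
tool_rot: [2.321, 2.112, -0.003]
contact_force: [-1.2, -8.8, 6.2]
opening: 0.0095
grip_force: 30.6
```

{"api": "jog_arm", "payload": {"commands": [0,0,0,0,0,0,26,0,0,0,0,0,0,26,0,0,0,0,0,0,26,0,0,-0.5,0,0,0,26,0,0,-0.8,0,0,0,26,0,0,-0.8,0,0,0,26,0,0,0,0,0,0,26]}}

```text
t: 8.0
tool_pos: [0.3933, 0.3405, 0.291]
tool_rot: [2.323, 2.113, 0.016]
contact_force: [-0.1, 0.6, 0.2]
opening: 0.0257
grip_force: 0.0
```

Run:
```python
from h import *
np.set_printoptions(precision=4,suppress=True)
state();go(.420,-.138,.28)
d=eyes.get_image('top');save(d['image'][80:300,40:420],'t2',2);np.savez('t2.npz',**d);P=cloud(d)
e=eyes.get_image('scene');np.savez('s2.npz',**e);S=cloud(e)
for n,C in (('top',P),('scene',S)):
    X,Y,Z=C[...,0],C[...,1],C[...,2]
    k=(abs(Z-.115)<.008)&(X>.4)&(X<.64)&(Y>.18)&(Y<.46);q=C[k];print(n,'floor',len(q),np.median(q,0) if len(q) else '',cv2.minAreaRect(q[:,:2].astype(np.float32)) if len(q)>5 else '')
    k=(Z>.187)&(Z<.203)&(X>.38)&(X<.47)&(Y>.1)&(Y<.5);q=C[k];print('front panel top',len(q),q.mean(0) if len(q) else '',cv2.minAreaRect(q[:,:2].astype(np.float32)) if len(q)>5 else '')
    for n2,(x,y) in dict(A=(.535,.052),B=(.535,-.043),C=(.42,-.138)).items():
        k=(np.hypot(X-x,Y-y)<.06)&(Z>.062)&(Z<.08);q=C[k]
        if len(q): print(n2,len(q),q.mean(0),cv2.minEnclosingCircle(q[:,:2].astype(np.float32)))
```

```text
t 8.0 tcp [0.3933 0.3405 0.291 ] yaw 84.57 zaxis [ 0.008  0.006 -1.   ] F [-0.1  0.6  0.2] open 0.0257 grip 0.0
to (0.42, -0.138, 0.28) delta/0.06 [-7.9   1.2   0.14]
top floor 8361 [0.5419 0.3295 0.1133] ((0.5337249040603638, 0.31717997789382935), (0.2686443030834198, 0.2186965048313141), 84.91927337646484)
front panel top 897 [0.434  0.3166 0.1945] ((0.4535181224346161, 0.33149170875549316), (0.28323325514793396, 0.05538613721728325), 84.65174865722656)
A 358 [0.5334 0.0517 0.0675] ((0.5333306193351746, 0.05184732750058174), 0.029929209500551224)
B 355 [ 0.5338 -0.0435  0.0676] ((0.5339040160179138, -0.04342971742153168), 0.029875952750444412)
C 360 [ 0.4187 -0.1395  0.0676] ((0.4188648760318756, -0.13967201113700867), 0.029823478311300278)
scene floor 2121 [0.5182 0.3574 0.1157] ((0.5264426469802856, 0.3234248161315918), (0.2697564363479614, 0.19914770126342773), 85.8323745727539)
front panel top 675 [0.4391 0.3229 0.1941] ((0.4468831717967987, 0.33700844645500183), (0.2848900556564331, 0.051713403314352036), 87.99664306640625)
A 319 [0.5372 0.0534 0.0686] ((0.5356932878494263, 0.055872563272714615), 0.03100077249109745)
B 357 [ 0.5375 -0.0416  0.0688] ((0.5351763367652893, -0.04030941054224968), 0.0312190018594265)
C 374 [ 0.423  -0.1377  0.0689] ((0.4209534227848053, -0.1365738809108734), 0.031313519924879074)
```

View pics/t2.png

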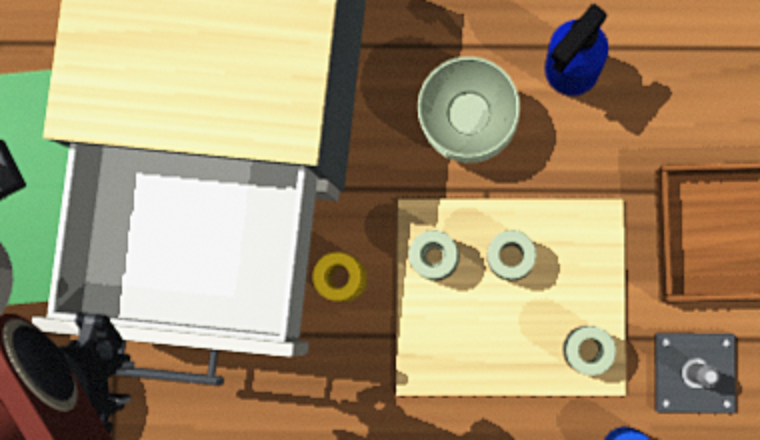

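The drawer is fully clear: the white interior spans (130,175)–(290,330). The sleeves are unmoved. I go over sleeve C with the gripper open.

{"api": "jog_arm", "payload": {"commands": [-0.8,0.1,0,0,0,0,78,-1,0.15,0,0,0,0,78,-1,0.15,0,0,0,0,78,-1,0.15,0,0,0,0,78,-1,0.15,0,0,0,0,78,-1,0.2,0,0,0,0,78,-1,0.15,0,0,0,0,78,-0.8,0.15,0,0,0,0,78,-0.3,0,0,0,0,0,78,0,0,0,0,0,0,78,0,0,0,0,0,0,78]}}

```text
t: 9.48
tool_pos: [0.4177, -0.1388, 0.2841]
tool_rot: [-2.322, -2.113, 0.0]
contact_force: [0.4, 0.9, 0.4]
opening: 0.0779
grip_force: 0.0
```

```bash
cat > ring.py <<'E'
from h import *
import sys
np.set_printoptions(precision=4,suppress=True)
def rings(pts,cams=('wrist','top','scene')):
    state();res=[]
    for c in cams:
        d=eyes.get_image(c);P=wcloud(d) if c=='wrist' else cloud(d);X,Y,Z=P[...,0],P[...,1],P[...,2];np.savez('last_'+c+'.npz',**d)
        for n,(x,y,z0,z1) in pts.items():
            k=(np.hypot(X-x,Y-y)<.05)&(Z>z0)&(Z<z1);q=P[k]
            if len(q)>20: print(c,n,len(q),q.mean(0),np.array(cv2.minEnclosingCircle(q[:,:2].astype(np.float32))[0]),'z95',np.percentile(q[:,2],95))
E
python3 - <<'E'
from ring import *
rings(dict(C=(.42,-.138,.063,.08),tip=(.392,-.2755,.088,.1),base=(.392,-.2755,.006,.02)),('wrist',))
d=dict(np.load('last_wrist.npz'));save(d['image'],'w3')
go(.42,-.138,.035)
E
```

```text
t 9.47 tcp [ 0.4177 -0.1388  0.2841] yaw 84.59 zaxis [-0.002  0.001 -1.   ] F [0.4 0.9 0.4] open 0.0779 grip 0.0
wrist C 1638 [ 0.4189 -0.1373  0.0688] [ 0.4185 -0.1379] z95 0.07013790635481862
wrist tip 177 [ 0.391  -0.2732  0.0931] [ 0.3903 -0.2734] z95 0.09584962541454453
wrist base 2799 [ 0.3932 -0.2685  0.0121] [ 0.392  -0.2755] z95 0.014199613747578527
to (0.42, -0.138, 0.035) delta/0.06 [0.01 0.04 4.16]
```

View pics/w3.png

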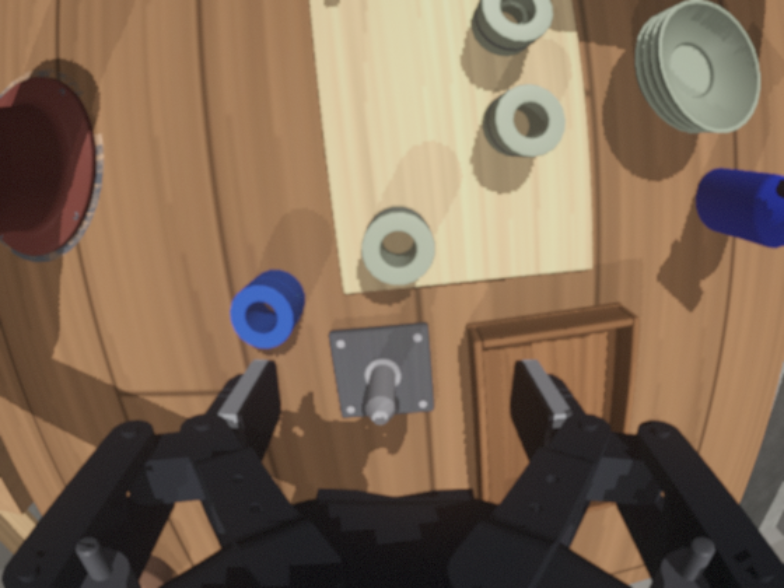

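Sleeve C's ring is at (398,248) and the pin at (380,410), with the fingers clear of both. All three cameras agree to about 3 mm. I lower and grip.

{"api": "jog_arm", "payload": {"commands": [0,0.02,0.8,0,0,0,78,0,0,0.8,0,0,0,78,0,0,0.8,0,0,0,78,0,0,0.8,0,0,0,78,0,0,0.6,0,0,0,78,0,0,0.35,0,0,0,78,0,0,0,0,0,0,78,0,0,0,0,0,0,50,0,0,0,0,0,0,50,0,0,0,0,0,0,50,0,0,0,0,0,0,50], "newtons": 40}}

```text
t: 10.9
tool_pos: [0.4205, -0.1401, 0.038]
tool_rot: [2.323, 2.112, 0.002]
contact_force: [-0.4, 1.7, 5.7]
opening: 0.0591
grip_force: 44.1
```

{"api": "jog_arm", "payload": {"commands": [0,0,-0.6,0,0,0,50,0,0,-0.8,0,0,0,50,0,0,-0.6,0,0,0,50,-0.5,-0.06,0,0,0,0,50,-0.7,-0.1,0,0,0,0,50,-0.7,-0.1,0,0,0,0,50,-0.4,0,0,0,0,0,50,0,0,0,0,0,0,50,0,0,0,0,0,0,50]}}

```text
t: 12.02
tool_pos: [0.3904, -0.2749, 0.1557]
tool_rot: [-2.323, -2.113, -0.0]
contact_force: [-0.1, 0.1, -2.1]
opening: 0.0588
grip_force: 44.8
```

Run:
```python
from ring import *
o=ctrl.get_obs()['tool_pos'];z=o[2]+.031
rings(dict(C=(.392,-.2755,z-.008,z+.008)),('wrist','top','scene'))
go(.392,-.276,.1)
```

```text
t 12.03 tcp [ 0.3904 -0.2749  0.1557] yaw 84.56 zaxis [-0.001  0.001 -1.   ] F [-0.1  0.1 -2.1] open 0.0588 grip 44.8
wrist C 13451 [ 0.3897 -0.2694  0.1863] [ 0.3898 -0.2684] z95 0.18898740791671045
top C 146 [ 0.4003 -0.2567  0.1853] [ 0.4013 -0.2591] z95 0.18960141993113072
scene C 283 [ 0.3943 -0.2866  0.1866] [ 0.3957 -0.2791] z95 0.190736704994828
to (0.392, -0.276, 0.1) delta/0.06 [-0.02  0.02  0.93]
```

{"api": "jog_arm", "payload": {"commands": [-0.02,0.02,0.4,0,0,0,50,0,0,0.4,0,0,0,50,0,0,0.2,0,0,0,50,0,0,0.15,0,0,0,50,0,0,0,0,0,0,50]}}

```text
t: 12.8
tool_pos: [0.3916, -0.2767, 0.087]
tool_rot: [-2.324, -2.113, -0.0]
contact_force: [0.6, -0.3, -2.2]
opening: 0.0593
grip_force: 44.8
```

{"api": "jog_arm", "payload": {"commands": [0,0,0.15,0,0,0,50,0,0,0.15,0,0,0,50,0,0,0,0,0,0,50]}}

```text
t: 13.18
tool_pos: [0.3911, -0.2764, 0.0682]
tool_rot: [-2.323, -2.112, 0.0]
contact_force: [-0.0, -0.4, -1.8]
opening: 0.0595
grip_force: 44.8
```

{"api": "jog_arm", "payload": {"commands": [0,0,0.2,0,0,0,50,0,0,0.15,0,0,0,50,0,0,0.08,0,0,0,50,0,0,0.05,0,0,0,50,0,0,0,0,0,0,50]}}

```text
t: 13.8
tool_pos: [0.3919, -0.2771, 0.041]
tool_rot: [-2.324, -2.113, 0.0]
contact_force: [-2.2, 1.5, 1.5]
opening: 0.0593
grip_force: 45.1
```

{"api": "jog_arm", "payload": {"commands": [0,0,0.03,0,0,0,50,0,0,0,0,0,0,50,0,0,-0.4,0,0,0,50,0,0,-0.8,0,0,0,50,0,0,-1,0,0,0,50,0,0,-1,0,0,0,50,0,0,-0.65,0,0,0,50]}}

```text
t: 14.68
tool_pos: [0.3924, -0.2777, 0.2735]
tool_rot: [2.32, 2.11, 0.001]
contact_force: [-0.2, -0.6, -2.4]
opening: 0.0592
grip_force: 45.8
```

{"api": "jog_arm", "payload": {"commands": [0.6,0.1,0,0,0,0,50,0.98,0.13,0,0,0,0,50,0.98,0.13,0,0,0,0,50,0.98,0.13,0,0,0,0,50,0.98,0.13,0,0,0,0,50,0.98,0.13,0,0,0,0,50,0.98,0.13,0,0,0,0,50,0.98,0.13,0,0,0,0,50,0.98,0.13,0,0,0,0,50,0.98,0.13,0,0,0,0,50,0.98,0.13,0,0,0,0,50,0.6,0.1,0,0,0,0,50,0.4,0,0,0,0,0,50,0,0,0,0,0,0,50]}}

```text
t: 16.42
tool_pos: [0.5459, 0.3968, 0.2687]
tool_rot: [-2.322, -2.116, 0.001]
contact_force: [-0.4, -0.4, -3.1]
opening: 0.0593
grip_force: 45.7
```

Run:
```python
from ring import *
state()
d=eyes.get_image('wrist');save(d['image'],'w4');P=wcloud(d)
X,Y,Z=P[...,0],P[...,1],P[...,2]
k=(Z>.186)&(Z<.205)&(X>.38)&(X<.47)&(Y>.1)&(Y<.5);q=P[k];print('front',len(q),np.percentile(q[:,0],[5,50,95]),cv2.minAreaRect(q[:,:2].astype(np.float32)))
k=(abs(Z-.115)<.008)&(X>.4)&(X<.66)&(Y>.18)&(Y<.5);q=P[k];print('floor',len(q),np.median(q,0),cv2.minAreaRect(q[:,:2].astype(np.float32)))
go(.547,.394,.147)
```

```text
t 16.43 tcp [0.5459 0.3968 0.2687] yaw 84.68 zaxis [-0.001 -0.    -1.   ] F [-0.4 -0.4 -3.1] open 0.0593 grip 45.7
front 5500 [0.4278 0.4439 0.4547] ((0.44162413477897644, 0.35595613718032837), (0.2427038699388504, 0.03282548859715462), 83.69928741455078)
floor 21093 [0.5688 0.3991 0.115 ] ((0.5540504455566406, 0.334395170211792), (0.27389225363731384, 0.2160491645336151), 87.45288848876953)
to (0.547, 0.394, 0.147) delta/0.06 [-0.03  0.02  2.03]
```

View pics/w4.png

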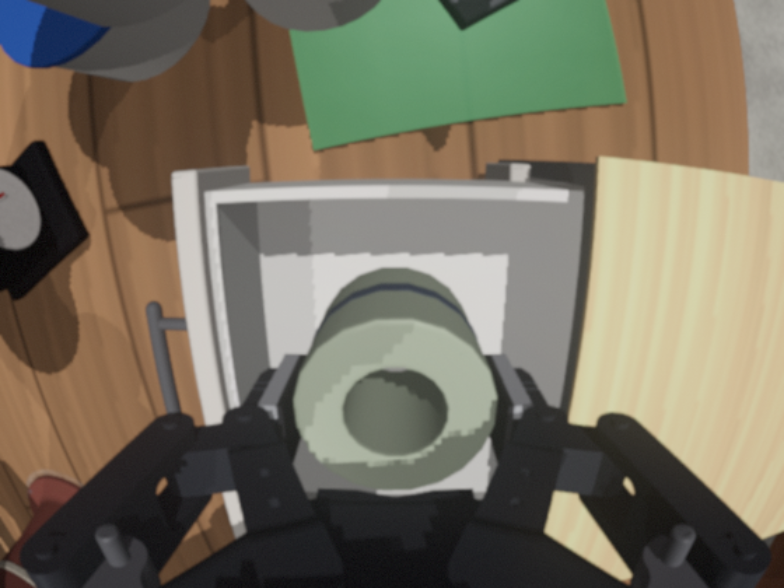

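The sleeve hangs centred over the open drawer, its ring at (397,400), between the front wall (left) and the unit's top (right). I lower it.

{"api": "jog_arm", "payload": {"commands": [-0.03,0.02,0.5,0,0,0,50,0,0,0.6,0,0,0,50,0,0,0.5,0,0,0,50,0,0,0.25,0,0,0,50,0,0,0.12,0,0,0,50,0,0,0.06,0,0,0,50,0,0,0,0,0,0,50]}}

```text
t: 17.35
tool_pos: [0.5478, 0.3937, 0.1491]
tool_rot: [2.324, 2.113, 0.003]
contact_force: [0.8, 0.2, -3.2]
opening: 0.0589
grip_force: 45.7
```

{"api": "jog_arm", "payload": {"commands": [0,0,0.04,0,0,0,50,0,0,0.03,0,0,0,50,0,0,0.02,0,0,0,50,0,0,0,0,0,0,50]}}

```text
t: 17.85
tool_pos: [0.5478, 0.3937, 0.144]
tool_rot: [2.324, 2.113, 0.002]
contact_force: [-1.8, -1.5, 4.7]
opening: 0.0593
grip_force: 46.3
```

{"api": "jog_arm", "payload": {"commands": [0,0,0,0,0,0,74,0,0,0,0,0,0,74,0,0,0,0,0,0,74,0,0,-0.5,0,0,0,74,0,0,-0.95,0,0,0,74,0,0,-0.95,0,0,0,74,0,0,0,0,0,0,74]}}

```text
t: 18.73
tool_pos: [0.5496, 0.3949, 0.2946]
tool_rot: [2.322, 2.112, 0.02]
contact_force: [-0.3, 0.6, 0.4]
opening: 0.0745
grip_force: 0.0
```

Run:
```python
from ring import *
rings(dict(C=(.547,.394,.168,.182),A=(.535,.052,.063,.08),B=(.535,-.043,.063,.08)),('wrist','top'))
go(.534,-.042,.285)
```

```text
t 18.73 tcp [0.5496 0.3949 0.2946] yaw 84.56 zaxis [ 0.011  0.006 -1.   ] F [-0.3  0.6  0.4] open 0.0745 grip 0.0
wrist C 2901 [0.547  0.3966 0.1747] [0.5469 0.3956] z95 0.1760614491648762
top C 445 [0.5475 0.3925 0.173 ] [0.5471 0.3929] z95 0.17641056657038895
top A 356 [0.5332 0.0515 0.0673] [0.5334 0.0519] z95 0.07063686899571142
top B 355 [ 0.5338 -0.0434  0.0675] [ 0.534  -0.0434] z95 0.07113745864047401
to (0.534, -0.042, 0.285) delta/0.06 [-7.25  0.47  0.03]
```

{"api": "jog_arm", "payload": {"commands": [-0.6,0.06,0,0,0,0,74,-0.98,0.06,0,0,0,0,74,-0.98,0.06,0,0,0,0,74,-0.98,0.06,0,0,0,0,74,-0.98,0.06,0,0,0,0,74,-0.98,0.06,0,0,0,0,74,-0.98,0.06,0,0,0,0,74,-0.6,0.05,0,0,0,0,74,-0.17,0,0,0,0,0,74,0,0,0,0,0,0,74,0,0,0,0,0,0,74]}}

```text
t: 20.2
tool_pos: [0.5339, -0.041, 0.2858]
tool_rot: [-2.322, -2.114, 0.001]
contact_force: [-0.7, 1.2, 1.0]
opening: 0.0739
grip_force: 0.0
```

Run:
```python
from ring import *
rings(dict(B=(.535,-.043,.063,.08),A=(.535,.052,.063,.08)),('wrist','top'))
go(.534,-.042,.037)
```

```text
t 20.2 tcp [ 0.5339 -0.041   0.2858] yaw 84.64 zaxis [-0.001  0.001 -1.   ] F [-0.7  1.2  1. ] open 0.0739 grip 0.0
wrist B 1618 [ 0.534  -0.0407  0.0688] [ 0.5334 -0.0412] z95 0.07012274727804137
wrist A 1714 [0.5335 0.0538 0.0688] [0.5334 0.0537] z95 0.070167587108784
top A 147 [0.5371 0.0683 0.0672] [0.5356 0.0599] z95 0.07077506601089259
to (0.534, -0.042, 0.037) delta/0.06 [-0.02  0.    4.15]
```

{"api": "jog_arm", "payload": {"commands": [0,0,0.8,0,0,0,74,0,0,0.8,0,0,0,74,0,0,0.8,0,0,0,74,0,0,0.8,0,0,0,74,0,0,0.6,0,0,0,74,0,0,0.35,0,0,0,74,0,0,0,0,0,0,74,0,0,0,0,0,0,50,0,0,0,0,0,0,50,0,0,0,0,0,0,50,0,0,0,0,0,0,50]}}

```text
t: 21.68
tool_pos: [0.5351, -0.0422, 0.0389]
tool_rot: [2.323, 2.112, 0.003]
contact_force: [-0.2, 2.1, 5.4]
opening: 0.0591
grip_force: 44.1
```

{"api": "jog_arm", "payload": {"commands": [0,0,-0.6,0,0,0,50,0,0,-0.8,0,0,0,50,0,0,-0.55,0,0,0,50,-0.5,-0.25,0,0,0,0,50,-0.8,-0.4,0,0,0,0,50,-0.8,-0.4,0,0,0,0,50,-0.8,-0.4,0,0,0,0,50,-0.7,-0.35,0,0,0,0,50,-0.51,-0.2,0,0,0,0,50,0,0,0,0,0,0,50,0,0,0,0,0,0,50]}}

```text
t: 23.05
tool_pos: [0.3908, -0.2757, 0.1537]
tool_rot: [-2.323, -2.112, -0.0]
contact_force: [0.5, 0.7, -2.9]
opening: 0.0595
grip_force: 44.8
```

Run:
```python
from h import *
state();go(.392,-.277,.1)
```

```text
t 23.05 tcp [ 0.3908 -0.2757  0.1537] yaw 84.54 zaxis [-0.001  0.001 -1.   ] F [ 0.5  0.7 -2.9] open 0.0595 grip 44.8
to (0.392, -0.277, 0.1) delta/0.06 [-0.02  0.02  0.9 ]
```

{"api": "jog_arm", "payload": {"commands": [-0.02,0.02,0.4,0,0,0,50,0,0,0.4,0,0,0,50,0,0,0.2,0,0,0,50,0,0,0.08,0,0,0,50,0,0,0,0,0,0,50]}}

```text
t: 23.68
tool_pos: [0.3926, -0.2775, 0.09]
tool_rot: [2.324, 2.114, 0.0]
contact_force: [0.2, -0.8, -2.8]
opening: 0.0591
grip_force: 44.8
```

{"api": "jog_arm", "payload": {"commands": [0,0,0.1,0,0,0,50,0,0,0.1,0,0,0,50,0,0,0,0,0,0,50]}}

```text
t: 24.05
tool_pos: [0.392, -0.2776, 0.0771]
tool_rot: [-2.324, -2.113, 0.0]
contact_force: [-0.7, 0.4, -2.8]
opening: 0.0591
grip_force: 44.8
```

{"api": "jog_arm", "payload": {"commands": [0,0,0.25,0,0,0,50,0,0,0.2,0,0,0,50,0,0,0.1,0,0,0,50,0,0,0.07,0,0,0,50,0,0,0.02,0,0,0,50,0,0,0,0,0,0,50]}}

```text
t: 24.8
tool_pos: [0.3921, -0.2777, 0.042]
tool_rot: [-2.322, -2.112, 0.001]
contact_force: [-9.7, 8.2, 17.5]
opening: 0.0592
grip_force: 46.5
```

{"api": "jog_arm", "payload": {"commands": [0,0,-0.05,0,0,0,50,0,0,-0.4,0,0,0,50,0,0,-0.8,0,0,0,50,0,0,-1,0,0,0,50,0,0,-1,0,0,0,50,0,0,-0.6,0,0,0,50]}}

```text
t: 25.55
tool_pos: [0.3932, -0.2786, 0.2744]
tool_rot: [2.32, 2.109, 0.001]
contact_force: [-0.4, 0.2, -3.0]
opening: 0.0593
grip_force: 44.9
```

{"api": "jog_arm", "payload": {"commands": [0.6,0.1,0,0,0,0,50,0.95,0.14,0,0,0,0,50,0.95,0.14,0,0,0,0,50,0.95,0.14,0,0,0,0,50,0.95,0.14,0,0,0,0,50,0.95,0.14,0,0,0,0,50,0.95,0.14,0,0,0,0,50,0.95,0.14,0,0,0,0,50,0.95,0.14,0,0,0,0,50,0.95,0.14,0,0,0,0,50,0.65,0.14,0,0,0,0,50,0.4,0,0,0,0,0,50,0,0,0,0,0,0,50,0,0,0,0,0,0,50]}}

```text
t: 27.3
tool_pos: [0.5398, 0.3222, 0.2702]
tool_rot: [2.325, 2.112, -0.001]
contact_force: [0.0, -0.1, -3.2]
opening: 0.0595
grip_force: 44.9
```

Run:
```python
from h import *
state();go(.540,.323,.145)
```

```text
t 27.3 tcp [0.5398 0.3222 0.2702] yaw 84.52 zaxis [-0.    -0.001 -1.   ] F [ 0.  -0.1 -3.2] open 0.0595 grip 44.9
to (0.54, 0.323, 0.145) delta/0.06 [0.01 0.   2.09]
```

{"api": "jog_arm", "payload": {"commands": [0,0,0.5,0,0,0,50,0,0,0.6,0,0,0,50,0,0,0.5,0,0,0,50,0,0,0.25,0,0,0,50,0,0,0.12,0,0,0,50,0,0,0.06,0,0,0,50,0,0,0.04,0,0,0,50,0,0,0,0,0,0,50]}}

```text
t: 28.3
tool_pos: [0.5403, 0.3233, 0.1468]
tool_rot: [2.324, 2.113, 0.002]
contact_force: [-0.0, 0.6, -2.7]
opening: 0.0591
grip_force: 44.9
```

{"api": "jog_arm", "payload": {"commands": [0,0,0.03,0,0,0,50,0,0,0.02,0,0,0,50,0,0,0,0,0,0,50]}}

```text
t: 28.68
tool_pos: [0.5408, 0.3233, 0.1449]
tool_rot: [2.323, 2.113, 0.004]
contact_force: [-1.6, -2.4, 5.5]
opening: 0.0596
grip_force: 45.5
```

{"api": "jog_arm", "payload": {"commands": [0,0,0,0,0,0,74,0,0,0,0,0,0,74,0,0,0,0,0,0,74,0,0,-0.5,0,0,0,74,0,0,-0.95,0,0,0,74,0,0,-0.9,0,0,0,74,0,0,0,0,0,0,74]}}

```text
t: 29.55
tool_pos: [0.5423, 0.3242, 0.2913]
tool_rot: [2.322, 2.111, 0.017]
contact_force: [-0.3, 0.9, 0.5]
opening: 0.0743
grip_force: 0.0
```

Run:
```python
from ring import *
rings(dict(B=(.540,.323,.168,.182),C=(.547,.394,.168,.182),A=(.535,.052,.063,.08)),('wrist','top'))
go(.534,.053,.285)
```

```text
t 29.55 tcp [0.5423 0.3242 0.2913] yaw 84.56 zaxis [ 0.011  0.005 -1.   ] F [-0.3  0.9  0.5] open 0.0743 grip 0.0
wrist B 3166 [0.5401 0.3278 0.1747] [0.5411 0.3337] z95 0.17604075719836274
wrist C 3614 [0.5468 0.3908 0.1748] [0.5461 0.3843] z95 0.17607653023655925
wrist A 256 [0.5325 0.0768 0.0677] [0.5333 0.0687] z95 0.06992114327162026
top B 491 [0.5404 0.3258 0.1731] [0.5416 0.3316] z95 0.1765141802151503
top C 130 [0.5461 0.3657 0.1727] [0.5484 0.3643] z95 0.17626716754349017
top A 357 [0.5331 0.0514 0.0672] [0.5334 0.052 ] z95 0.07075428675969295
to (0.534, 0.053, 0.285) delta/0.06 [-4.49  0.33 -0.01]
```

{"api": "jog_arm", "payload": {"commands": [-0.6,0.08,0,0,0,0,74,-0.95,0.08,0,0,0,0,74,-0.95,0.08,0,0,0,0,74,-0.95,0.08,0,0,0,0,74,-0.7,0,0,0,0,0,74,-0.35,0,0,0,0,0,74,0,0,0,0,0,0,74,0,0,0,0,0,0,74]}}

```text
t: 30.65
tool_pos: [0.5329, 0.0531, 0.2826]
tool_rot: [-2.322, -2.112, 0.002]
contact_force: [-0.7, 0.3, 0.4]
opening: 0.074
grip_force: 0.0
```

Run:
```python
from ring import *
rings(dict(A=(.535,.052,.063,.08)),('wrist',))
go(.534,.053,.037)
```

```text
t 30.65 tcp [0.5329 0.0531 0.2826] yaw 84.58 zaxis [-0.002  0.001 -1.   ] F [-0.7  0.3  0.4] open 0.074 grip 0.0
wrist A 1654 [0.5333 0.0546 0.0687] [0.5332 0.054 ] z95 0.07014936670360283
to (0.534, 0.053, 0.037) delta/0.06 [-0.01  0.02  4.1 ]
```

{"api": "jog_arm", "payload": {"commands": [0,0.01,0.8,0,0,0,74,0,0,0.8,0,0,0,74,0,0,0.8,0,0,0,74,0,0,0.8,0,0,0,74,0,0,0.6,0,0,0,74,0,0,0.3,0,0,0,74,0,0,0,0,0,0,74,0,0,0,0,0,0,50,0,0,0,0,0,0,50,0,0,0,0,0,0,50,0,0,0,0,0,0,50]}}

```text
t: 32.08
tool_pos: [0.5357, 0.0525, 0.0402]
tool_rot: [2.323, 2.112, 0.005]
contact_force: [0.8, 1.4, 5.7]
opening: 0.0588
grip_force: 44.2
```

{"api": "jog_arm", "payload": {"commands": [0,0,-0.6,0,0,0,50,0,0,-0.8,0,0,0,50,0,0,-0.55,0,0,0,50,-0.5,-0.19,0,0,0,0,50,-0.9,-0.3,0,0,0,0,50,-0.9,-0.3,0,0,0,0,50,-0.9,-0.3,0,0,0,0,50,-0.9,-0.3,0,0,0,0,50,-0.8,-0.3,0,0,0,0,50,-0.5,-0.2,0,0,0,0,50,-0.29,0,0,0,0,0,50,0,0,0,0,0,0,50,0,0,0,0,0,0,50]}}

```text
t: 33.7
tool_pos: [0.389, -0.2757, 0.1547]
tool_rot: [-2.323, -2.114, -0.001]
contact_force: [0.9, 0.0, -3.0]
opening: 0.059
grip_force: 44.9
```

Run:
```python
from h import *
state();go(.391,-.2765,.1)
```

```text
t 33.7 tcp [ 0.389  -0.2757  0.1547] yaw 84.62 zaxis [-0.     0.001 -1.   ] F [ 0.9  0.  -3. ] open 0.059 grip 44.9
to (0.391, -0.2765, 0.1) delta/0.06 [-0.01  0.03  0.91]
```

{"api": "jog_arm", "payload": {"commands": [-0.01,0.03,0.4,0,0,0,50,0,0,0.4,0,0,0,50,0,0,0.15,0,0,0,50,0,0,0.08,0,0,0,50,0,0,0,0,0,0,50]}}

```text
t: 34.33
tool_pos: [0.391, -0.2773, 0.0938]
tool_rot: [2.323, 2.114, 0.001]
contact_force: [0.7, 0.1, -2.6]
opening: 0.059
grip_force: 44.9
```

{"api": "jog_arm", "payload": {"commands": [0,0,0.04,0,0,0,50,0,0,0.04,0,0,0,50,0,0,0,0,0,0,50]}}

```text
t: 34.7
tool_pos: [0.3915, -0.2777, 0.0915]
tool_rot: [2.324, 2.113, 0.002]
contact_force: [-2.7, 5.9, 11.6]
opening: 0.0592
grip_force: 46.2
```

The sleeve stopped at TCP z = 0.0915, so its middle is about 0.091 m up, with 11.6 N upward. It is hung on the taper, so it's a second and goes to the crate.

{"api": "jog_arm", "payload": {"commands": [0,0,-0.1,0,0,0,50,0,0,-0.5,0,0,0,50,0,0,-0.55,0,0,0,50,-0.1,0.4,0,0,0,0,50,-0.25,0.8,0,0,0,0,50,-0.25,0.8,0,0,0,0,50,-0.15,0.6,0,0,0,0,50,-0.1,0.46,0,0,0,0,50,0,0,0,0,0,0,50,0,0,0,0,0,0,50]}}

```text
t: 35.95
tool_pos: [0.5676, -0.3456, 0.1569]
tool_rot: [-2.324, -2.113, 0.001]
contact_force: [0.2, 0.9, -3.1]
opening: 0.0586
grip_force: 46.2
```

Run:
```python
from h import *
state();go(.569,-.348,.041)
```

```text
t 35.95 tcp [ 0.5676 -0.3456  0.1569] yaw 84.55 zaxis [-0.001  0.    -1.   ] F [ 0.2  0.9 -3.1] open 0.0586 grip 46.2
to (0.569, -0.348, 0.041) delta/0.06 [-0.04  0.03  1.93]
```

{"api": "jog_arm", "payload": {"commands": [-0.04,0.03,0.5,0,0,0,50,0,0,0.6,0,0,0,50,0,0,0.45,0,0,0,50,0,0,0.25,0,0,0,50,0,0,0.1,0,0,0,50,0,0,0.04,0,0,0,50,0,0,0,0,0,0,50]}}

```text
t: 36.83
tool_pos: [0.5706, -0.3487, 0.0424]
tool_rot: [2.323, 2.112, 0.0]
contact_force: [-0.2, 0.4, -1.2]
opening: 0.0588
grip_force: 46.2
```

{"api": "jog_arm", "payload": {"commands": [0,0,0.03,0,0,0,50,0,0,0.02,0,0,0,50,0,0,0,0,0,0,50]}}

```text
t: 37.2
tool_pos: [0.5704, -0.3485, 0.0393]
tool_rot: [2.324, 2.113, 0.0]
contact_force: [-1.4, 1.6, 2.9]
opening: 0.0589
grip_force: 46.6
```

{"api": "jog_arm", "payload": {"commands": [0,0,0,0,0,0,74,0,0,0,0,0,0,74,0,0,0,0,0,0,74,0,0,-0.5,0,0,0,74,0,0,-0.9,0,0,0,74,0,0,-0.9,0,0,0,74,0,0,-0.9,0,0,0,27,0,0,-0.8,0,0,0,27]}}

```text
t: 38.2
tool_pos: [0.57, -0.3483, 0.2805]
tool_rot: [2.323, 2.112, 0.0]
contact_force: [0.2, -0.2, -0.1]
opening: 0.0385
grip_force: 0.0
```

{"api": "jog_arm", "payload": {"commands": [0.6,-0.2,0,0,0,0,27,0.95,-0.35,0,0,0,0,27,0.95,-0.35,0,0,0,0,27,0.95,-0.35,0,0,0,0,27,0.95,-0.35,0,0,0,0,27,0.95,-0.35,0,0,0,0,27,0.95,-0.35,0,0,0,0,27,0.95,-0.35,0,0,0,0,27,0.95,-0.35,0,0,0,0,27,0.95,-0.35,0,0,0,0,27,0.95,-0.35,0,0,0,0,27,0.6,-0.35,0,0,0,0,27,0.42,0,0,0,0,0,27,0,0,0,0,0,0,27,0,0,0,0,0,0,27]}}

```text
t: 40.08
tool_pos: [0.3914, 0.3385, 0.278]
tool_rot: [2.325, 2.113, -0.001]
contact_force: [1.1, 0.1, -0.4]
opening: 0.0269
grip_force: 0.0
```

Run:
```python
from ring import *
rings(dict(A=(.57,-.349,.06,.076),B=(.540,.323,.168,.182),C=(.547,.394,.168,.182)),('top','scene','wrist'))
d=dict(np.load('last_top.npz'));save(d['image'][60:300,40:500],'t5',1.7)
d=dict(np.load('last_wrist.npz'));P=wcloud(d);X,Y,Z=P[...,0],P[...,1],P[...,2]
k=(Z>.17)&(Z<.182)&(X>.37)&(X<.41)&(Y>.25)&(Y<.42);q=P[k];print('handle',len(q),np.median(q,0),np.percentile(q[:,1],[2,98]))
go(.391,.338,.16)
```

```text
t 40.08 tcp [0.3914 0.3385 0.278 ] yaw 84.54 zaxis [-0.    -0.001 -1.   ] F [ 1.1  0.1 -0.4] open 0.0269 grip 0.0
top A 374 [ 0.5682 -0.3484  0.0667] [ 0.5682 -0.3488] z95 0.07080219760983324
top B 500 [0.5407 0.326  0.173 ] [0.5407 0.3321] z95 0.17649577708057426
top C 475 [0.5476 0.3896 0.1728] [0.545  0.3846] z95 0.17612125399565237
scene A 641 [ 0.573  -0.3468  0.068 ] [ 0.5715 -0.3458] z95 0.07054677886005267
scene B 284 [0.544  0.3268 0.174 ] [0.5443 0.3335] z95 0.17672680647347994
scene C 263 [0.5505 0.3897 0.1742] [0.5476 0.3864] z95 0.17663962246505985
wrist B 2636 [0.5372 0.3281 0.1744] [0.5408 0.3336] z95 0.17604155641349556
wrist C 2961 [0.544  0.3911 0.1745] [0.5459 0.3844] z95 0.176102605385693
handle 2479 [0.3924 0.3441 0.1764] [0.2813 0.4016]
to (0.391, 0.338, 0.16) delta/0.06 [-0.   -0.01  1.97]
```

View pics/t5.png

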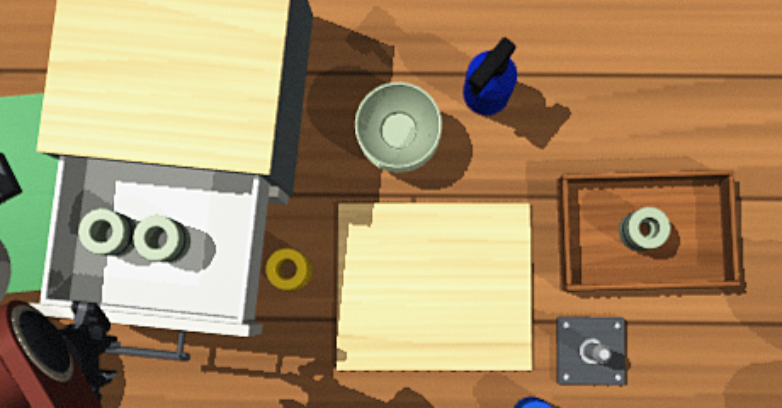

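Two sleeves stand in the drawer at (103,232) and (157,240), one in the crate at (645,228), and the board is empty. I grip the handle and close the drawer.

{"api": "jog_arm", "payload": {"commands": [0,0,0.5,0,0,0,27,0,0,0.5,0,0,0,27,0,0,0.5,0,0,0,27,0,0,0.45,0,0,0,27,0,0,0,0,0,0,27,0,0,0,0,0,0,5,0,0,0,0,0,0,5,0,0,0,0,0,0,5,0,0,0,0,0,0,5], "newtons": 30}}

```text
t: 41.35
tool_pos: [0.392, 0.339, 0.1624]
tool_rot: [2.324, 2.112, 0.002]
contact_force: [1.4, -3.5, 2.6]
opening: 0.0097
grip_force: 30.4
```

{"api": "jog_arm", "payload": {"commands": [0,0.05,0,0,0,0,5,0,0.1,0,0,0,0,5,0,0.15,0,0,0,0,5,0,0.2,0,0,0,0,5,0,0.2,0,0,0,0,5,0,0.2,0,0,0,0,5,0,0.2,0,0,0,0,5,0,0.2,0,0,0,0,5,0,0.2,0,0,0,0,5,0,0.2,0,0,0,0,5,0,0.2,0,0,0,0,5,0,0.2,0,0,0,0,5,0,0.2,0,0,0,0,5,0,0.2,0,0,0,0,5,0,0.2,0,0,0,0,5,0,0.2,0,0,0,0,5,0,0.15,0,0,0,0,5,0,0.1,0,0,0,0,5,0,0.05,0,0,0,0,5,0,0,0,0,0,0,5]}}

```text
t: 43.85
tool_pos: [0.5823, 0.3216, 0.1624]
tool_rot: [-2.323, -2.113, -0.0]
contact_force: [-4.9, -0.6, 7.3]
opening: 0.0095
grip_force: 30.9
```

{"api": "jog_arm", "payload": {"commands": [0,0.08,0,0,0,0,5,0,0.06,0,0,0,0,5,0,0,0,0,0,0,5]}}

```text
t: 44.22
tool_pos: [0.5825, 0.3216, 0.1623]
tool_rot: [-2.311, -2.106, 0.026]
contact_force: [-31.7, -3.6, 20.2]
opening: 0.0094
grip_force: 32.8
```

{"api": "jog_arm", "payload": {"commands": [0,-0.06,0,0,0,0,5,0,-0.06,0,0,0,0,5,0,0,0,0,0,0,5]}}

```text
t: 44.6
tool_pos: [0.5823, 0.3216, 0.1624]
tool_rot: [-2.322, -2.113, 0.002]
contact_force: [-7.3, -0.9, 8.9]
opening: 0.0091
grip_force: 31.3
```

{"api": "jog_arm", "payload": {"commands": [0,0,0,0,0,0,26,0,0,0,0,0,0,26,0,0,0,0,0,0,26,0,0,-0.3,0,0,0,26,0,0,-0.6,0,0,0,26,0,0,-0.8,0,0,0,26,0,-0.5,0,0,0,0,26,0,-0.8,0,0,0,0,26,-0.8,-0.8,0,0,0,0,26,-0.8,-0.5,0,0,0,0,26,0,0,0,0,0,0,26]}}

```text
t: 45.98
tool_pos: [0.4215, 0.2417, 0.264]
tool_rot: [2.325, 2.111, 0.002]
contact_force: [-0.1, -0.1, 0.3]
opening: 0.026
grip_force: 0.0
```

Run:
```python
from ring import *
rings(dict(A=(.57,-.349,.06,.076)),('top','scene'))
for c in ('top','scene'):
    d=dict(np.load(f'last_{c}.npz'));P=cloud(d);X,Y,Z=P[...,0],P[...,1],P[...,2];im=d['image'].astype(int)
    k=(Z>.165)&(Z<.183)&(X>.54)&(X<.61)&(Y>.28)&(Y<.36)&(im.max(-1)<130);q=P[k];print('handle',len(q),np.median(q,0) if len(q) else '')
a=dict(np.load('last_top.npz'))['image'];b=dict(np.load('last_scene.npz'))['image']
save(np.hstack([a[60:300,40:420],cv2.resize(b[80:380,100:480],(304,240))]),'f6',1.15)
```

```text
t 45.98 tcp [0.4215 0.2417 0.264 ] yaw 84.47 zaxis [ 0.002  0.    -1.   ] F [-0.1 -0.1  0.3] open 0.026 grip 0.0
top A 375 [ 0.5683 -0.3484  0.0667] [ 0.5685 -0.3487] z95 0.0704031495868261
scene A 641 [ 0.5731 -0.3467  0.0679] [ 0.5711 -0.3456] z95 0.07035125651607732
handle 179 [0.5815 0.3199 0.1749]
handle 95 [0.5852 0.3184 0.1765]
```

View pics/f6.png

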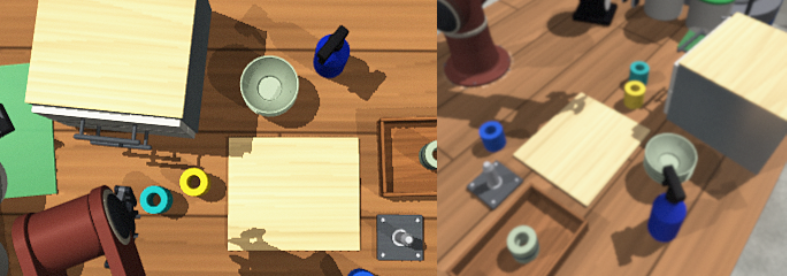

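The drawer is shut: the front sits flush at (120,118) in the left half. The second stands in the crate, and the bowls and spray bottle are undisturbed. I hand the job in.

```bash
python3 -c "
from station import job
print(job.finish_job())"
```

```text
the job is handed in; nothing more can be done
None
```

I gauged all three sleeves: two went right down and stand in the shut top drawer, one hung up and stands in the seconds crate, the bowls and spray bottle were left alone, and the job is handed in (no verdict was returned).

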